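Close the sampling pot on the pump test bench

ROBOT

A 6-joint arm with a two-finger parallel gripper is mounted at the origin on the work surface. World frame = base frame: x ahead of the robot, y to its left, z up, the work surface at z = 0. Lengths are in m, angles in degrees, forces in N, time in s.
With the tool pointing down it reaches from about 0.25 to 0.725 m from the base axis. Payload 9.7 kg.
Tool frame: the origin (TCP) lies at the very end of the fingers, on their centre line; the grasp point (between the pads) lies 19 mm behind it (r.grip_depth is the distance from the TCP to the grasp point, in m); z points along the fingers, y is the line along which they close (so a half turn about z gives the same grasp; the last joint's range is limited). The gripper opens to 85 mm and grips with 20 to 120 N. Pads are 22 mm wide; open, the fingers measure 114 mm over their backs; the gripper's body (76 mm by 85 mm) begins 54 mm behind the grasp point. The pads swing forward as they close: fully open they stand 13 mm farther back than shut.
Start: joints at [-66.406, 4.979, 10.078, 95.1, 0, 90], TCP at [0.22, -0.504, 0.231] pointing down, gripper open.
Joint ranges: [-179.16, 179.16], [-48.56, 103.87], [-65.8, 70.77], [-126.05, 130.52], [-82.76, 87.17], [-180, 180]. Speed limits (degrees/s): [127.2, 127.2, 147.25, 180, 180, 180].

INTERFACE

Orientations are given as [roll, pitch, yaw] about the fixed x, y, z axes, in that order (R = Rz(yaw) Ry(pitch) Rx(roll)).
In Python, from station import sensors, camera, camera_params, r gives the robot as it stands.
- The arm moves only by the shell command python3 -m crank 'ROWS' [OPENING]. ROWS is JSON, a list of rows, each a list of 2 entries, a list of its own where there are three numbers: the shift along the tool's x, y, z in m, then the turn, a rotation vector about the tool's x, y, z in units of 10 degrees (1.0 is 10 degrees). A call has 1 to 12 rows; each row shifts and turns the commanded pose from where the row before left it, along the tool's axes as they then stand; what a row does not reach is not made up. A row lasts 1/8 s, in which the tool goes at most 62.5 mm and 10.7 degrees, less where a joint would pass 70% of its speed; a pose out of reach is approached as far as the arm can. A call is refused whole if a number of a shift passes 0.0625 or a number of a turn 1, either way. A call with a gripper value outside its range is refused whole. OPENING is the opening, from 0 (shut) to 1 (fully open), set as the call begins (- or left out, the last holds). The fingers move at their own pace and stop on an object; the grip force is fixed at half the most. Time passes only in rows, so rows that do not move let the fingers close. It gives the time, the measured TCP pose, the force, the opening and the grip force at its end, in the units of the state.
- sensors.get_state(): the state, without advancing time (a new reading comes with each control period).
- camera(name): name is "side" or "top"; returns (picture, depth): 384x512x3 uint8, red, green, blue; 384x512 float32, m along the optical axis (not along the pixel's ray), 0 where there is no reading.
- camera_params(name): a dict with "fx", "fy", "cx", "cy" (pixels), "cam_to_world" (4x4, takes a point from camera to world coordinates). Camera axes: x right, y up, looking along -z (the intrinsics and any distortion apply to the point x, -y, -z); pixel columns grow to the right and rows downward; lengths in m; the calibration is good to about 2 mm. A picture is of the moment at which its call begins. camera_params takes no time and is no camera call.
- r.finish_job(): hands the job in; it is judged then, once.
The state is a dict: "t": time; "qpos": joint angles; "qvel": joint speeds; "tau": joint torques, N m; "eef_pos": TCP position; "eef_rot": TCP orientation; "contact_force": force on the tool from outside, world axes, zero at the start; "torque": the same for the moment, N m; "opening": finger opening in m; "finger_force": force on a finger pad.
Only numpy, scipy, OpenCV 4.12 (cv2) and the standard library are available. Lean on these libraries where they do the work, as an engineer would, in place of code of your own. Each camera call takes 0.05 s, during which the arm holds its last target. There are 200 camera calls.

TASK

Close the tilted sampling pot on the test bench: fetch its loose lid by the bar handle, set it on the pot and, with the cam still open, press it down against the stiff seal until it is fully home and level with the rim all round. Then turn the cam a quarter turn clockwise until it stops with its blade over the lid, and let go. Leave everything else on the bench where it is.

Things in the scene. Friction and masses are not known exactly. Their poses are not given: they have to be found in the camera images.
- pot: round metal pot in a fixed stand (base plate 150 x 150 x 12 mm), leaning 30 degrees: its mouth faces up and towards the pot's -x. Origin: centre of the rim plane, about 150 mm above the bench; z: the pot's axis, out of the mouth; +y points to the cam. Rim: flat ring, 96 mm outside, 72 mm inside diameter. Pot 90 mm deep.
- seal (a point): point on the pot's axis 5 mm outside the rim plane, level with the fresh top of the seal: black rubber, four arcs 6 mm wide on the rim (84 mm mean diameter), 5 mm proud. Pushing the lid along the pot's axis with about 15 N presses the seal in to the rim; it stays in when let go. The lid's weight alone does not press it in.
- lid: loose lid: metal flange 96 mm across, 6 mm thick; below it a 66 mm spigot, 10 mm deep, tapered, entering the pot with 3 mm play all round; bar handle on top. 0.22 kg. Origin: centre of the flange's underside, z up. Starts flat on the bench, handle up, origin 10 mm above it. Seated, its origin is at the pot's origin (within the play), z axes parallel; any turn about z will do.
- lid_bar (a point): point in the lid's bar handle to grip at, on the lid's axis 30 mm above its origin. The bar is 44 mm long (lid's x), 14 mm thick (lid's y) and stands from 6 to 38 mm above the lid's origin.
- cam (a joint): cam turning about a line parallel to the pot's z, 72 mm from the pot's origin along its +y. 0 = open, blade along the pot's +x, clear of the lid; grows clockwise seen from above the pot to 1.57 at its stop = closed, blade along the pot's -y, over the lid's flange. Blade reaches 38 mm. Friction 0.06 N m, stays where left. A lid not pressed home fouls the blade and is tipped by it. Starts at 0 to 0.3.
- cam_grip (a point): point on the cam's axis to grip at, 44 mm above the rim plane. The wing grip there is a bar 50 mm long (along the blade), 12 mm thick and 30 mm high, from 24 to 54 mm above the rim plane. The point's x axis lies along the blade, its z along the pot's axis.
- blank: plain round aluminium blank disc, 72 mm across and 14 mm thick, no handle; origin under its centre. Bystander, not the lid.
- beaker: open glass cup 68 mm across, 85 mm high; origin under its centre. Bystander.
- wrench: open-ended steel wrench lying on the bench; origin under its middle. Bystander.
- screwdriver: screwdriver lying on the bench; origin under its middle. Bystander.
- fitting: small upright brass fitting, 32 mm across, 48 mm high; origin under its centre. Bystander.
Mind the look-alikes: they are no part of the job. What is shaped like the lid but blue is not meant.

How it is judged:
By the outcome, as a careful person would: the job done as asked, in the order asked, and still so for the second after the job is handed in, with the robot touching nothing.
It also fails if it takes over 51 s, if anything falls off the work surface, if the arm or the gripper's body presses on something with over 40 N, if the wrist force passes 120 N, or if a joint passes its speed limit or range.

## Working session

There is one attempt and no reset: what is moved stays moved. The work goes in short steps, Python scripts to look and compute and a shell command to move; the robot and the scene stay as the last step left them, time stands still between calls to the robot, and variables do not carry over. Pictures are saved under pics/ and viewed, at most 10 in all, crops included, and the job is handed in when it is done.

```bash
ls; mkdir -p pics
cat > h.py <<'E'
import numpy as np,cv2
from station import sensors,camera,camera_params,r
def cloud(name):
    im,d=camera(name);p=camera_params(name)
    v,u=np.mgrid[:384,:512]
    P=np.stack([(u-p['cx'])/p['fx']*d,-(v-p['cy'])/p['fy']*d,-d,np.ones_like(d)],-1)@np.array(p['cam_to_world']).T
    P=P[...,:3];P[d==0]=np.nan
    return im,P
E
python3 - <<'E'
from h import *
for n in('side','top'):
    im,P=cloud(n);np.savez(n+'0.npz',im=im,P=P);cv2.imwrite(f'pics/{n}0.png',cv2.resize(im[...,::-1],(800,600)));print(camera_params(n))
s=sensors.get_state();print(s)
E
```

```text
pics
{'fx': 403.8577792900099, 'fy': 403.8577792900099, 'cx': 254.34884974673483, 'cy': 188.0358904381642, 'cam_to_world': array([[ 9.99833317e-01, -1.57029670e-02, -9.31426321e-03,
         5.11805209e-01],
       [-5.45856824e-04,  4.84221047e-01, -8.74945530e-01,
        -1.10550031e+00],
       [ 1.82494031e-02,  8.74804775e-01,  4.84131763e-01,
         7.41773145e-01],
       [ 0.00000000e+00,  0.00000000e+00,  0.00000000e+00,
         1.00000000e+00]])}
{'fx': 359.5375475697644, 'fy': 359.5375475697644, 'cx': 261.1888262129609, 'cy': 191.71295378991664, 'cam_to_world': array([[-1.11653080e-01,  9.67839431e-01, -2.25433862e-01,
         3.22690167e-01],
       [-9.93746606e-01, -1.08999751e-01,  2.42226825e-02,
         1.40260900e-02],
       [-1.12856749e-03,  2.26728672e-01,  9.73957307e-01,
         1.17216844e+00],
       [ 0.00000000e+00,  0.00000000e+00,  0.00000000e+00,
         1.00000000e+00]])}
{'t': 0.1, 'qpos': array([-6.64069401e+01,  5.00743098e+00,  1.00382732e+01,  9.50989344e+01,
       -9.79591513e-04,  9.00010912e+01]), 'qvel': array([ 0.00353469, -0.18537182,  0.10406104,  0.00529148, -0.0729563 ,
        0.05358027]), 'tau': array([-2.13364576e-03, -5.21560156e+01,  4.65653229e+01,  1.59656868e-02,
       -7.59744216e-05,  5.55778314e-06]), 'eef_pos': array([ 0.22004397, -0.50383927,  0.23065247]), 'eef_rot': array([-1.79931908e+02,  9.80887583e-04,  2.35919699e+01]), 'contact_force': array([-0.2648504 ,  0.25094908,  0.48709441]), 'torque': array([-0.00904414, -0.00056067,  0.01460643]), 'finger_force': 0.0, 'opening': 0.08537543203282905}
```

View pics/side0.png

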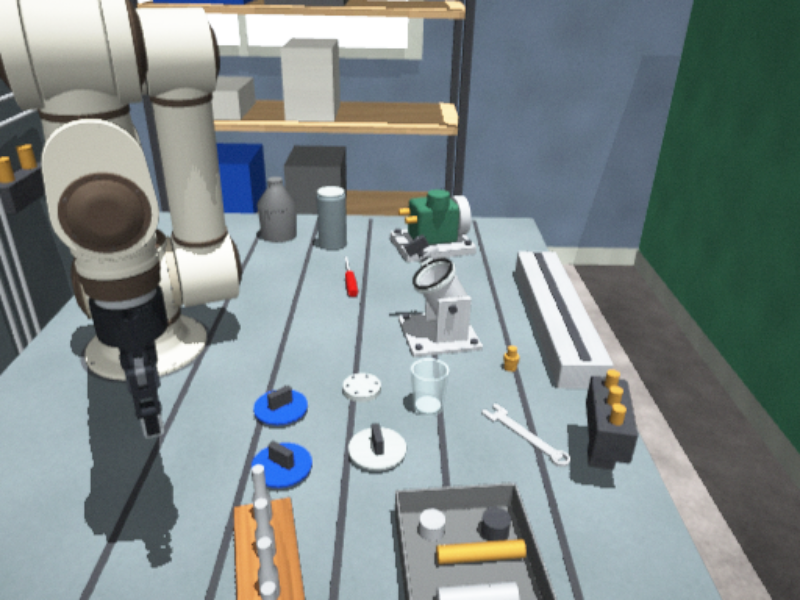

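View pics/top0.png

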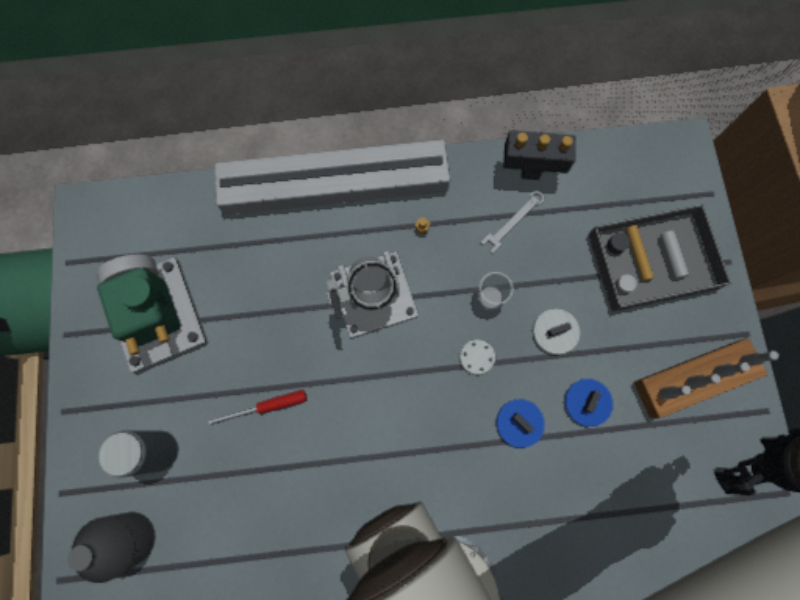

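The side view shows these lid candidates: white flange with dark bar at (377,448), two blue look-alikes at (280,408) and (281,465), and the plain blank at (362,386). In the top view the white one is at (556,332), the blue ones at (520,423) and (589,403), and the blank at (478,357). I choose the white one with the bar. The pot is at (372,285) in the top view, with the cam at about (335,300).

Run:
```python
from h import *
a=np.load('top0.npz');b=np.load('side0.npz')
c=lambda im,x,y,w,h:cv2.resize(im[y:y+h,x:x+w],(400,300),interpolation=cv2.INTER_CUBIC)
o=np.vstack([np.hstack([c(a['im'],200,150,80,60),c(b['im'],240,140,80,60)*1]),np.hstack([c(a['im'],316,182,80,60),c(b['im'],200,256,80,60)])])
cv2.imwrite('pics/crop1.png',o[...,::-1])
P=np.concatenate([a['P'].reshape(-1,3)]);C=a['im'].reshape(-1,3).astype(int)
for n,q in(('top',a),('side',b)):
    P=q['P'];z=P[...,2]
    L=(z>.005)&(z<.1)
    lu,lv=((556,332) if n=='top' else (377,448));lu=int(lu*.64);lv=int(lv*.64)
    c0=P[lv,lu];print(n,'lid px',c0)
    m=L&(np.hypot(P[...,0]-c0[0],P[...,1]-c0[1])<.06)
    fl=P[m&(z>.010)&(z<.024)];bar=P[m&(z>.038)]
    print('flange',(np.percentile(fl,1,axis=0)+np.percentile(fl,99,axis=0))/2,np.percentile(fl[:,2],[5,50,95]),len(fl))
    (cx,cy),(w,h),an=cv2.minAreaRect((bar[:,:2]*1000).astype(np.float32));print('bar',cx,cy,w,h,an,np.percentile(bar[:,2],[5,50,95]),len(bar))
    z=P[...,2]
    pu,pv=((372,285) if n=='top' else (435,275));c0=P[int(pv*.64),int(pu*.64)];print('pot px',c0)
```

```text
top lid px [ 0.48387374 -0.30149468  0.04933007]
flange [ 0.48911576 -0.31330513  0.01745897] [0.01406649 0.01751388 0.02113074] 583
bar 489.5633544921875 -313.3608703613281 14.287459373474121 42.635459899902344 11.557990074157715 [0.04412447 0.04904725 0.05232256] 67
pot px [0.61830699 0.05620777 0.06665624]
side lid px [ 0.49165832 -0.33953923  0.03705675]
flange [ 0.49204196 -0.32309077  0.01566532] [0.01190986 0.01417162 0.01671402] 613
bar 491.5364685058594 -315.9621276855469 13.870291709899902 45.660003662109375 10.835772514343262 [0.03912046 0.04568793 0.04773811] 80
pot px [0.60272404 0.09418305 0.12531292]
```

View pics/crop1.png

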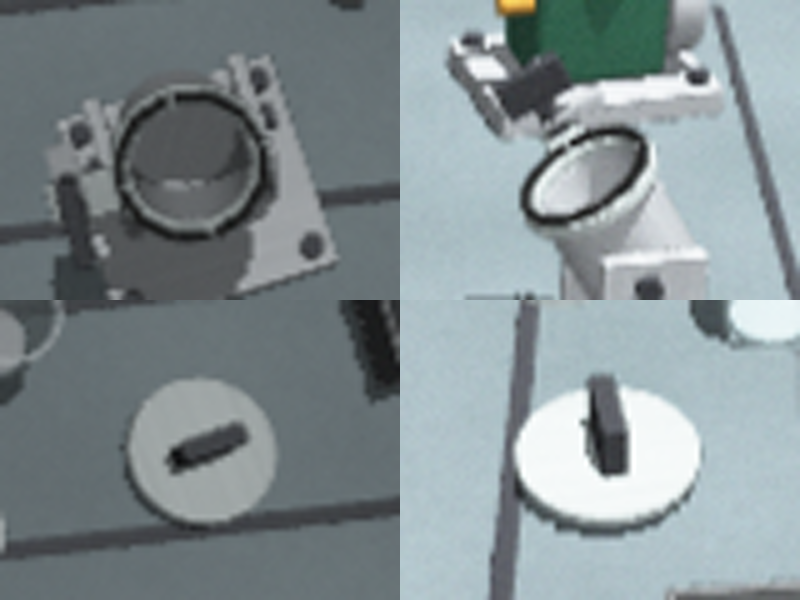

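The crop confirms it: the white flange with the dark bar is the lid. The pot's black seal ring and the dark cam wing (left of the pot in the top view) are clear. Next I fit the ring and wing.

Run:
```python
from h import *
from scipy.optimize import least_squares
a=np.load('top0.npz');b=np.load('side0.npz')
ring=[]
for n,q,(x0,x1,y0,y1) in(('top',a,(221,256,166,200)),('side',b,(263,293,164,188))):
    P=q['P'];g=q['im'].astype(int).max(-1)
    m=np.zeros(g.shape,bool);m[y0:y1,x0:x1]=1
    m&=(g<60)&(P[...,2]>.125)&(P[...,2]<.21)
    R=P[m];R=R[np.hypot(*(R-np.median(R,0))[:,:2].T)<.06]
    def res(p):
        N=np.array([-np.sin(np.radians(30))*np.cos(p[3]),-np.sin(np.radians(30))*np.sin(p[3]),np.cos(np.radians(30))])
        d=R-p[:3];h=d@N;return np.r_[h,np.linalg.norm(d-np.outer(h,N),axis=1)-.042]
    c=least_squares(res,[*R.mean(0),0],loss='soft_l1',f_scale=.002)
    print(n,len(R),'seal top centre',c.x[:3].round(4),'yaw',np.degrees(c.x[3]).round(1),'rms',np.sqrt((c.fun**2).mean()),np.median(abs(res(c.x))))
    # free plane fit
    u,s,vt=np.linalg.svd(R-R.mean(0));print('normal',vt[2])
    y=c.x[3];t=np.radians(30)
    Z=np.array([-np.sin(t)*np.cos(y),-np.sin(t)*np.sin(y),np.cos(t)]);Y=np.array([-np.sin(y),np.cos(y),0]);X=np.cross(Y,Z)
    o=c.x[:3]-.005*Z
    l=(P-o)@np.stack([X,Y,Z],1)
    w=(abs(l[...,1]-.072)<.035)&(abs(l[...,0])<.04)&(l[...,2]>.02)&(l[...,2]<.07)&(g<90)
    W=l[w];print('origin',o.round(4),'wing',len(W),W.mean(0).round(4),np.percentile(W,[3,97],axis=0).round(4))
    T=W[W[:,2]>.04];(cx,cy),wh,an=cv2.minAreaRect((W[:,:2]*1000).astype(np.float32));print('rect',cx,cy,wh,an)
    ev,V=np.linalg.eigh(np.cov(T[:,:2].T));print('dir',np.degrees(np.arctan2(V[1,1],V[0,1])))
    # base plate
    B=P[(P[...,2]>.008)&(P[...,2]<.018)&(np.hypot(P[...,0]-o[0],P[...,1]-o[1])<.14)&(g>110 if n=='side' else g>90)]
    print('plate',cv2.minAreaRect((B[:,:2]*1000).astype(np.float32)))
```

```text
top 130 seal top centre [0.5912 0.0536 0.155 ] yaw 12.0 rms 0.002080457642185641 0.0012506381142671091
normal [ 0.48719304  0.1053906  -0.86691162]
origin [0.5937 0.0541 0.1506] wing 83 [0.0039 0.0704 0.0516] [[-0.0203  0.064   0.0288]
 [ 0.0262  0.0772  0.0563]]
rect 1.653738021850586 71.22467803955078 (14.399556159973145, 49.62800979614258) 78.00232696533203
dir 173.5388888535041
plate ((587.4715576171875, 47.095481872558594), (220.615966796875, 157.452880859375), 11.467618942260742)
side 52 seal top centre [0.5931 0.0507 0.1522] yaw 11.4 rms 0.0019322356090976528 0.0010077979728120071
normal [ 0.48957517  0.09691965 -0.86655798]
origin [0.5956 0.0512 0.1478] wing 109 [0.0006 0.0681 0.0404] [[-0.0212  0.0631  0.0246]
 [ 0.0233  0.0736  0.0537]]
rect 1.5667228698730469 67.8254623413086 (48.25149154663086, 14.903789520263672) 3.895911455154419
dir 173.27427149479809
plate ((615.0076904296875, 54.9797248840332), (149.9103546142578, 155.06228637695312), 12.796528816223145)
```

```bash
cat >> h.py <<'E'
from scipy.spatial.transform import Rotation as Ro
psi=np.radians(11.7);t30=np.radians(30)
Zp=np.array([-np.sin(t30)*np.cos(psi),-np.sin(t30)*np.sin(psi),np.cos(t30)]);Yp=np.array([-np.sin(psi),np.cos(psi),0]);Xp=np.cross(Yp,Zp)
O=np.array([.5947,.0526,.149])
LID=np.array([.490,-.3145,.010])
Rdown=Ro.from_euler('xyz',[180,0,101.6],degrees=True)
Rpot=Ro.from_matrix(np.stack([Yp,Xp,-Zp],1))
def go(pos,R):
    s=sensors.get_state();C=Ro.from_euler('xyz',s['eef_rot'],degrees=True)
    print('t',s['t'],'tool shift now axes',C.inv().apply(pos-s['eef_pos']).round(4),'after-turn axes',R.inv().apply(pos-s['eef_pos']).round(4),'turn x10deg',np.degrees((C.inv()*R).as_rotvec()/10).round(3),'F',s['contact_force'].round(1),'open',s['opening'],'ff',s['finger_force'],'q',s['qpos'].round(0))
E
python3 -m crank '[[[0,0,0],[0,0,-0.975]],[[0,0,0],[0,0,-0.975]],[[0,0,0],[0,0,-0.975]],[[0,0,0],[0,0,-0.975]],[[0,0,0],[0,0,-0.975]],[[0,0,0],[0,0,-0.975]],[[0,0,0],[0,0,-0.975]],[[0,0,0],[0,0,-0.975]],[[0.0166,0.0378,0],[0,0,0]],[[0.0166,0.0378,0],[0,0,0]],[[0.0166,0.0378,0],[0,0,0]],[[0.0166,0.0378,0],[0,0,0]]]' 0.5
python3 -c "
from h import *
go(LID+[0,0,.111],Rdown)"
```

```text
t: 1.6
eef_pos: [0.3558, -0.4077, 0.2309]
eef_rot: [-180.0, -0.0, 101.6]
contact_force: [1.1, -0.5, -0.0]
opening: 0.0429
finger_force: 0.0
t 1.6 tool shift now axes [0.0642 0.1502 0.1099] after-turn axes [0.0643 0.1502 0.1099] turn x10deg [-0.002 -0.003 -0.001] F [ 1.1 -0.5 -0. ] open 0.0429407324622104 ff 0.0 q [-49.   4.   9.  95.   0.  30.]
```

```bash
python3 -m crank '[[[0.016,0.0375,0.0275],[0,0,0]],[[0.016,0.0375,0.0275],[0,0,0]],[[0.016,0.0375,0.0275],[0,0,0]],[[0.016,0.0375,0.0275],[0,0,0]],[[0,0,0],[0,0,0]],[[0,0,0],[0,0,0]]]'
python3 - <<'E'
from h import *
go(LID+[0,0,.021],Rdown)
c=lambda im,x,y,w,h:cv2.resize(im[y:y+h,x:x+w],(400,400),interpolation=cv2.INTER_CUBIC)
t,_=cloud('top');s,_=cloud('side')
cv2.imwrite('pics/c2.png',np.hstack([c(t,311,165,90,90),c(s,195,226,90,90)])[...,::-1])
E
```

```text
t: 2.35
eef_pos: [0.4888, -0.3158, 0.1214]
eef_rot: [-180.0, -0.0, 101.6]
contact_force: [0.3, 0.6, 1.1]
opening: 0.0423
finger_force: 0.0
t 2.35 tool shift now axes [0.001  0.0015 0.0904] after-turn axes [0.001  0.0015 0.0904] turn x10deg [-0.003 -0.001  0.002] F [0.3 0.6 1.1] open 0.042331441874410215 ff 0.0 q [-33.   9.   2.  83.  -0.  46.]
```

View pics/c2.png

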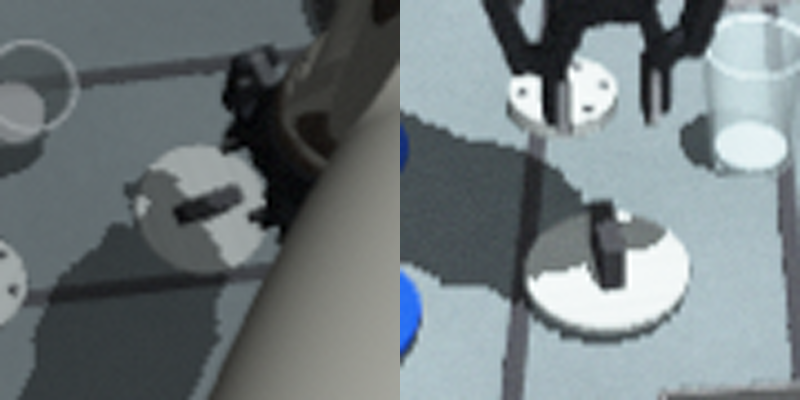

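The fingers straddle the bar: fingertips at (555,125) and (652,120), bar at (608,245) in the side half. Going down to grip.

```bash
python3 -m crank '[[[0.001,0.0015,0.02],[0,0,0]],[[0,0,0.02],[0,0,0]],[[0,0,0.02],[0,0,0]],[[0,0,0.015],[0,0,0]],[[0,0,0.0145],[0,0,0]],[[0,0,0],[0,0,0]]]'
python3 -m crank '[[[0,0,0],[0,0,0]],[[0,0,0],[0,0,0]],[[0,0,0],[0,0,0]],[[0,0,0],[0,0,0]],[[0,0,0],[0,0,0]]]' 0
python3 -m crank '[[[0,0,-0.01],[0,0,0]],[[0,0,-0.02],[0,0,0]],[[0,0,-0.04],[0,0,0]],[[0,0,-0.05],[0,0,0]],[[0,0,-0.05],[0,0,0]],[[0,0,-0.05],[0,0,0]],[[0,0,-0.02],[0,0,0]],[[0,0,0],[0,0,0]]]'
python3 - <<'E'
from h import *
# above pot: lid origin 90mm above rim ; TCP is 11 mm above lid origin
go(O+(.011+.09)*Zp,Rpot)
im,P=cloud('top');np.savez('top1.npz',im=im,P=P)
s,_=cloud('side')
c=lambda im,x,y,w,h:cv2.resize(im[y:y+h,x:x+w],(400,300),interpolation=cv2.INTER_CUBIC)
cv2.imwrite('pics/c3.png',c(s,160,140,160,120)[...,::-1])
E
```

```text
t: 3.2
eef_pos: [0.4896, -0.3144, 0.0309]
eef_rot: [-179.9, -0.1, 101.6]
contact_force: [-0.2, 0.1, -0.3]
opening: 0.0429
finger_force: 0.0
t: 3.82
eef_pos: [0.4906, -0.3148, 0.0326]
eef_rot: [180.0, 0.1, 101.6]
contact_force: [-1.5, 0.5, 6.2]
opening: 0.0123
finger_force: 61.0
t: 4.82
eef_pos: [0.4907, -0.3147, 0.2733]
eef_rot: [179.9, 0.1, 101.6]
contact_force: [0.2, -1.2, -2.2]
opening: 0.0117
finger_force: 60.0
t 4.825 tool shift now axes [0.3388 0.1252 0.0365] after-turn axes [0.3385 0.0905 0.0948] turn x10deg [-2.989  0.012 -0.007] F [ 0.2 -1.2 -2.2] open 0.011746467911150367 ff 59.96726095676422 q [-33.  11.  21. 100.   0.  46.]
```

View pics/c3.png

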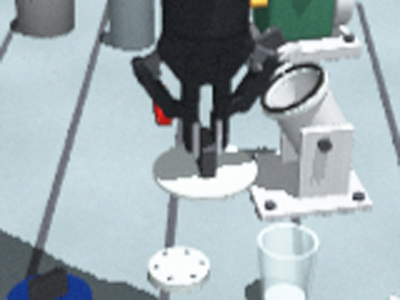

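The lid is held level at (205,170), but my descent counted the 10 mm twice, so the grip is 10 mm too high on the bar. I'll set it back down and regrip lower.

```bash
python3 -m crank '[[[0,0,0.05],[0,0,0]],[[0,0,0.05],[0,0,0]],[[0,0,0.05],[0,0,0]],[[0,0,0.05],[0,0,0]],[[0,0,0.025],[0,0,0]],[[0,0,0.01],[0,0,0]],[[0,0,0.0045],[0,0,0]],[[0,0,0],[0,0,0]]]'
python3 -m crank '[[[0,0,0],[0,0,0]],[[0,0,0],[0,0,0]],[[0,0,0],[0,0,0]],[[0,0,0.005],[0,0,0]],[[0,0,0.006],[0,0,0]],[[0,0,0],[0,0,0]]]' 0.5
python3 -m crank '[[[0,0,0],[0,0,0]],[[0,0,0],[0,0,0]],[[0,0,0],[0,0,0]],[[0,0,0],[0,0,0]],[[0,0,0],[0,0,0]]]' 0
```

```text
t: 5.92
eef_pos: [0.4904, -0.3145, 0.0331]
eef_rot: [180.0, 0.0, 101.6]
contact_force: [-0.2, 0.0, -2.9]
opening: 0.0125
finger_force: 59.9
t: 6.68
eef_pos: [0.4898, -0.3142, 0.0204]
eef_rot: [-179.9, -0.1, 101.6]
contact_force: [-0.5, -1.0, -0.2]
opening: 0.0426
finger_force: 0.0
t: 7.3
eef_pos: [0.4904, -0.3146, 0.0216]
eef_rot: [180.0, 0.0, 101.6]
contact_force: [-0.8, -0.0, 2.8]
opening: 0.013
finger_force: 59.2
```

```bash
python3 -m crank '[[[0,0,-0.02],[0,0,0]],[[0,0,-0.04],[0,0,0]],[[0,0,-0.05],[0,0,0]],[[0,0,-0.05],[0,0,0]],[[0,0,-0.05],[0,0,0]],[[0,0,-0.04],[0,0,0]],[[0,0,0],[-0.5,0,0]],[[0,0,0],[-0.5,0,0]],[[0,0,0],[-0.5,0,0]],[[0,0,0],[-0.5,0,0]],[[0,0,0],[-0.5,0,0]],[[0,0,0],[-0.49,0,0]]]'
python3 -c "
from h import *
go(O+(.0116+.08)*Zp,Rpot)"
```

```text
t: 8.8
eef_pos: [0.4899, -0.3143, 0.2706]
eef_rot: [150.0, -0.0, 101.6]
contact_force: [-0.1, 0.1, -2.9]
opening: 0.0131
finger_force: 59.2
t 8.8 tool shift now axes [0.3383 0.0918 0.1021] after-turn axes [0.338  0.0925 0.1022] turn x10deg [ 0.001  0.002 -0.011] F [-0.1  0.1 -2.9] open 0.0130694005254497 ff 59.22706604003906 q [-44.  -9.  -4.  77.  25.  38.]
```

```bash
python3 -m crank '[[[0.02,0.006,0],[0,0,0]],[[0.04,0.011,0],[0,0,0]],[[0.04,0.011,0],[0,0,0]],[[0.04,0.011,0.01],[0,0,0]],[[0.04,0.011,0.01],[0,0,0]],[[0.04,0.011,0.01],[0,0,0]],[[0.04,0.011,0.01],[0,0,0]],[[0.04,0.011,0.02],[0,0,0]],[[0.028,0.008,0.02],[0,0,0]],[[0.01,0.001,0.02],[0,0,0]],[[0,0,0],[0,0,0]],[[0,0,0],[0,0,0]]]'
python3 - <<'E'
from h import *
go(O+(.0116+.017)*Zp,Rpot)
t,Pt=cloud('top');s,Ps=cloud('side');np.savez('m.npz',t=t,Pt=Pt,s=s,Ps=Ps)
c=lambda im,x,y,w,h:cv2.resize(im[y:y+h,x:x+w],(400,300),interpolation=cv2.INTER_CUBIC)
cv2.imwrite('pics/c4.png',np.hstack([c(t,190,130,100,75),c(s,220,125,100,75)])[...,::-1])
E
```

```text
t: 10.3
eef_pos: [0.549, 0.0428, 0.2311]
eef_rot: [150.1, 0.0, 101.6]
contact_force: [0.5, -0.8, -2.2]
opening: 0.0128
finger_force: 59.1
t 10.3 tool shift now axes [ 0.0004 -0.0005  0.0659] after-turn axes [ 0.0003 -0.0006  0.0659] turn x10deg [-0.01   0.006 -0.007] F [ 0.5 -0.8 -2.2] open 0.012798283588174027 ff 59.13511633872986 q [  2. -25. -22.  63.   5.  82.]
```

View pics/c4.png

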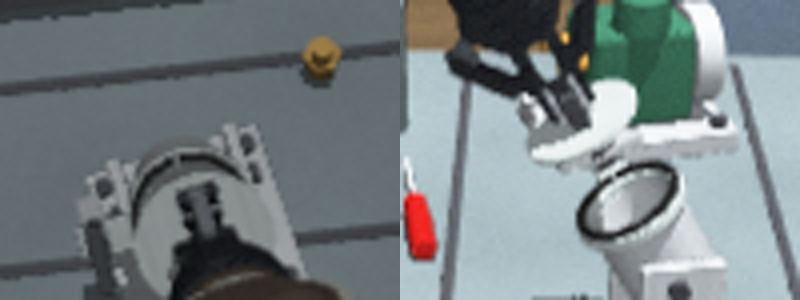

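Lid is parallel to and above the mouth: in the side half the flange is at (585,125), the seal ring at (632,203). I'll measure the lid's centre against the ring in the same camera frame.

Run:
```python
from h import *
from scipy.optimize import least_squares
m=np.load('m.npz');s=sensors.get_state()
M=np.stack([Xp,Yp,Zp],1)
for n in('t','s'):
    im=m[n].astype(int);P=m['P'+n];l=(P-O)@M
    g=im.max(-1)
    T=(P-s['eef_pos'])@M; print(n)
    w=(np.hypot(T[...,0],T[...,1])<.056)&(abs(T[...,2]+.0056)<.005)&(g>100)
    L=l[w];h=cv2.convexHull((L[:,:2]*1000).astype(np.float32))[:,0]
    f=least_squares(lambda p:np.hypot(*(h-p).T)-48,h.mean(0),loss='soft_l1').x
    A=np.c_[L[:,:2],np.ones(len(L))];k=np.linalg.lstsq(A,L[:,2],rcond=None)[0]
    print(' lid',len(L),'centre(mm)',f.round(1),'top z',np.median(L[:,2]).round(4),'tilt deg',np.degrees(k[:2]).round(1),'TCP local',((s['eef_pos']-O)@M).round(4))
    w=(np.hypot(l[...,0],l[...,1])<.056)&(abs(l[...,2]-.002)<.01)
    rim=l[w&(np.hypot(l[...,0],l[...,1])>.034)]
    h=cv2.convexHull((rim[:,:2]*1000).astype(np.float32))[:,0]
    f=least_squares(lambda p:np.hypot(*(h-p).T)-48,[0,0],loss='soft_l1').x;print(' rim hull',len(rim),f.round(1))
    d=l[w&(g<70)];R=d[np.hypot(d[:,0],d[:,1])>.036]
    f=least_squares(lambda p:np.hypot(*(R[:,:2]*1000-p).T)-42,[0,0],loss='soft_l1').x;print(' seal',len(R),f.round(1),np.median(R[:,2]).round(4))
```

```text
t
 lid 417 centre(mm) [ 1.2 -0.5] top z 0.0896 tilt deg [-0.1 -0.2] TCP local [ 0.0009 -0.0009  0.0947]
 rim hull 190 [0.9 1.8]
 seal 67 [0.3 1.8] 0.0067
s
 lid 276 centre(mm) [ 0.6 -2.6] top z 0.0864 tilt deg [-0.1 -0.4] TCP local [ 0.0009 -0.0009  0.0947]
 rim hull 274 [ 0.5 -1.9]
 seal 80 [ 0.5 -0.6] 0.0034
```

```bash
python3 -m crank '[[[0.0015,-0.0003,0.02],[0,0,0]],[[0,0,0.02],[0,0,0]],[[0,0,0.015],[0,0,0]],[[0,0,0.005],[0,0,0]],[[0,0,0.005],[0,0,0]],[[0,0,0.004],[0,0,0]],[[0,0,0],[0,0,0]]]'
python3 -m crank '[[[0,0,0.002],[0,0,0]],[[0,0,0.002],[0,0,0]],[[0,0,0.002],[0,0,0]],[[0,0,0],[0,0,0]]]'
python3 -c "
from h import *
go(O+.0116*Zp,Rpot)"
```

```text
t: 11.28
eef_pos: [0.5824, 0.051, 0.1705]
eef_rot: [150.1, 0.0, 101.6]
contact_force: [0.4, 0.9, -2.5]
opening: 0.0126
finger_force: 59.3
t: 11.78
eef_pos: [0.5853, 0.0516, 0.165]
eef_rot: [150.1, -0.0, 101.6]
contact_force: [0.6, -0.5, -2.8]
opening: 0.0132
finger_force: 59.3
t 11.775 tool shift now axes [-0.0009  0.0001  0.007 ] after-turn axes [-0.001   0.0001  0.007 ] turn x10deg [-0.012  0.005 -0.009] F [ 0.6 -0.5 -2.8] open 0.01320157355012624 ff 59.30105745792389 q [  3. -20. -26.  55.   4.  83.]
```

```bash
python3 -m crank '[[[0,0,0.001],[0,0,0]],[[0,0,0.001],[0,0,0]],[[0,0,0],[0,0,0]]]'
python3 -m crank '[[[0,0,0.001],[0,0,0]],[[0,0,0.001],[0,0,0]],[[0,0,0],[0,0,0]]]'
```

```text
t: 12.15
eef_pos: [0.5861, 0.0518, 0.1642]
eef_rot: [150.1, 0.0, 101.6]
contact_force: [-7.7, -2.1, 2.4]
opening: 0.0126
finger_force: 60.8
t: 12.52
eef_pos: [0.587, 0.0519, 0.1627]
eef_rot: [150.1, 0.0, 101.6]
contact_force: [-10.0, -2.3, 5.7]
opening: 0.0132
finger_force: 61.2
```

```bash
python3 -m crank '[[[0,0,0.001],[0,0,0]],[[0,0,0.001],[0,0,0]],[[0,0,0],[0,0,0]]]'
python3 -c "
from h import *
go(O+.0116*Zp,Rpot);s=sensors.get_state();print(s['contact_force']@Zp,s['contact_force']@Xp,s['contact_force']@Yp,s['torque'])"
```

```text
t: 12.9
eef_pos: [0.5879, 0.0521, 0.1609]
eef_rot: [150.1, 0.0, 101.6]
contact_force: [-9.9, -1.5, 5.6]
opening: 0.0132
finger_force: 61.3
t 12.9 tool shift now axes [-0.0009 -0.0001  0.0021] after-turn axes [-0.0009 -0.0001  0.0021] turn x10deg [-0.009  0.006 -0.01 ] F [-9.9 -1.5  5.6] open 0.013210064656102465 ff 61.26250147819519 q [  3. -20. -26.  54.   4.  83.]
9.847866017358792 -5.820749062125538 0.49517824671620353 [-0.21715369  1.73355572  0.06784055]
```

```bash
python3 -m crank '[[[0,0,0.001],[0,0,0]],[[0,0,0.001],[0,0,0]],[[0,0,0],[0,0,0]]]'
```

```text
t: 13.28
eef_pos: [0.5884, 0.0522, 0.1601]
eef_rot: [150.1, 0.0, 101.6]
contact_force: [-22.7, -3.4, 13.2]
opening: 0.0129
finger_force: 63.0
```

```bash
python3 -m crank '[[[0,0,0.0008],[0,0,0]],[[0,0,0],[0,0,0]]]'
```

```text
t: 13.52
eef_pos: [0.5885, 0.0522, 0.1601]
eef_rot: [150.1, 0.0, 101.6]
contact_force: [-31.7, -4.6, 20.5]
opening: 0.0132
finger_force: 64.6
```

```bash
python3 -m crank '[[[0,0,0.0007],[0,0,0]],[[0,0,0],[0,0,0]]]'; python3 -c "
from h import *
go(O+.0116*Zp,Rpot);s=sensors.get_state();print(s['contact_force']@Zp,s['contact_force']@Xp,s['contact_force']@Yp,s['torque'])"
```

```text
t: 13.78
eef_pos: [0.5885, 0.0522, 0.1601]
eef_rot: [150.1, 0.0, 101.6]
contact_force: [-39.2, -5.6, 26.6]
opening: 0.0129
finger_force: 66.0
t 13.775 tool shift now axes [-0.0009 -0.0002  0.0011] after-turn axes [-0.0009 -0.0002  0.0011] turn x10deg [-0.009  0.007 -0.011] F [-39.2  -5.6  26.6] open 0.012883399471000945 ff 65.98149955272675 q [  3. -20. -26.  54.   4.  83.]
42.78405872057172 -20.99617714303231 2.441401933714764 [-0.51235602  4.57087374  0.21142579]
```

```bash
python3 -m crank '[[[0,0,-0.0015],[0,0,0]],[[0,0,-0.001],[0,0,0]],[[0,0,0],[0,0,0]]]'
python3 -m crank '[[[0,0,0],[0,0,0]],[[0,0,0],[0,0,0]],[[0,0,0],[0,0,0]],[[0,0,-0.02],[0,0,0]],[[0,0,-0.03],[0,0,0]],[[0,0,-0.03],[0,0,0]],[[0,0,-0.03],[0,0,0]],[[0,0,0],[0,0,0]],[[0,0,0],[0,0,0]]]' 0.5
cat > lidchk.py <<'E'
from h import *
from scipy.optimize import least_squares
import sys
M=np.stack([Xp,Yp,Zp],1);ims=[]
for n in('top','side'):
    im,P=cloud(n);l=(P-O)@M;g=im.max(-1);ims.append(im)
    rr=np.hypot(l[...,0],l[...,1])
    w=(rr<.056)&(abs(l[...,2]-.006)<.008)&(g>70);L=l[w]
    A=np.c_[L[:,:2],np.ones(len(L))]
    k=np.linalg.lstsq(A,L[:,2],rcond=None)[0];h=cv2.convexHull((L[:,:2]*1000).astype(np.float32))[:,0]
    f=least_squares(lambda p:np.hypot(*(h-p).T)-48,[0,0],loss='soft_l1').x
    print(n,len(L),'c',f.round(1),'top z',k[2].round(4),'tilt',np.degrees(k[:2]).round(2))
    w=(abs(l[...,1]-.072)<.04)&(abs(l[...,0])<.04)&(l[...,2]>.03)&(l[...,2]<.065)&(g<90);W=l[w]
    if len(W)>9: print(' wing',len(W),W.mean(0).round(4),cv2.minAreaRect((W[:,:2]*1000).astype(np.float32)))
c=lambda im,x,y,w,h:cv2.resize(im[y:y+h,x:x+w],(400,300),interpolation=cv2.INTER_CUBIC)
cv2.imwrite(sys.argv[1],np.hstack([c(ims[0],190,140,100,75),c(ims[1],230,130,100,75)])[...,::-1])
E
python3 lidchk.py pics/c5.png; python3 -c "
from h import *
go(O+.0116*Zp,Rpot)"
```

```text
t: 14.15
eef_pos: [0.5884, 0.0522, 0.1601]
eef_rot: [150.1, 0.0, 101.6]
contact_force: [-10.6, -1.7, 6.0]
opening: 0.0131
finger_force: 61.3
t: 15.28
eef_pos: [0.5352, 0.0413, 0.2535]
eef_rot: [150.1, -0.0, 101.6]
contact_force: [-0.5, -0.5, -0.7]
opening: 0.0428
finger_force: 0.0
top 579 c [1.4 1.6] top z 0.0078 tilt [-0.03 -0.51]
 wing 80 [0.0037 0.0721 0.0544] ((1.6048221588134766, 72.23895263671875), (11.903653144836426, 50.43095779418945), 85.07099151611328)
side 359 c [ 0.6 -1.2] top z 0.0044 tilt [0.07 0.69]
 wing 91 [0.0013 0.0663 0.0415] ((1.2283954620361328, 69.20529174804688), (20.809024810791016, 46.3066291809082), 80.69314575195312)
t 15.375 tool shift now axes [-0.001   0.0011  0.1087] after-turn axes [-0.0011  0.0006  0.1087] turn x10deg [-0.022  0.004 -0.01 ] F [-0.2  0.1 -0.1] open 0.04234724298647554 ff 0.0 q [  2. -26. -20.  67.   5.  82.]
```

View pics/c5.png

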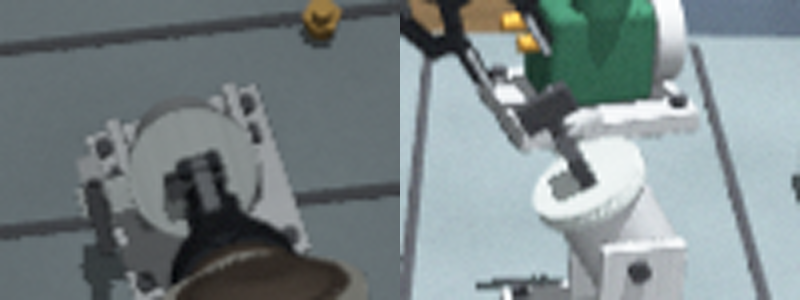

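Lid is seated and level: it averages 6.1 mm above the rim at the flange top, with tilt around 0. In the side half the lid is at (590,180) and the wing at (550,105), still open. Next is the cam wing.

```bash
python3 -m crank '[[[0.02,0,0],[0,0,-0.9]],[[0,0,0],[0,0,-0.9]],[[0,0,0],[0,0,-0.9]],[[0,0,0],[0,0,-0.9]],[[0,0,0],[0,0,-0.9]],[[0,0,0],[0,0,-0.9]],[[0,0,0],[0,0,-0.9]],[[0,0,0],[0,0,-0.9]],[[0,0.02,0],[0,0,-0.9]],[[0,0.03,0],[0,0,-0.2]],[[0,0,0],[0,0,0]]]' 0.45
cat > cam.py <<'E'
from h import *
M=np.stack([Xp,Yp,Zp],1)
go(O+M@[.001,.071,.060],Rpot*Ro.from_euler('z',-83,degrees=True))
E
python3 cam.py
```

```text
t: 16.75
eef_pos: [0.5303, 0.1119, 0.2587]
eef_rot: [176.0, 29.6, -176.3]
contact_force: [0.5, -0.4, 1.0]
opening: 0.0381
finger_force: 0.0
t 16.75 tool shift now axes [ 0.0094 -0.0013  0.0605] after-turn axes [ 0.0096 -0.0013  0.0605] turn x10deg [-0.    -0.02   0.003] F [ 0.5 -0.4  1. ] open 0.03807575274596726 ff 0.0 q [ 12. -26. -19.  67.  -0.   7.]
```

```bash
python3 -m crank '[[[0.0095,-0.0013,0.02],[0,0,0]],[[0,0,0.02],[0,0,0]],[[0,0,0.015],[0,0,0]],[[0,0,0],[0,0,0]],[[0,0,0],[0,0,0]]]'
python3 cam.py; python3 lidchk.py pics/c6.png
```

```text
t: 17.38
eef_pos: [0.5494, 0.114, 0.2081]
eef_rot: [176.0, 29.7, -176.5]
contact_force: [-0.7, 0.0, -0.4]
opening: 0.0385
finger_force: 0.0
t 17.375 tool shift now axes [0.0011 0.0016 0.0072] after-turn axes [0.0011 0.0016 0.0072] turn x10deg [-0.007 -0.007 -0.011] F [-0.7  0.  -0.4] open 0.03854703583035677 ff 0.0 q [ 12. -24. -24.  60.  -0.   7.]
top 664 c [1.1 1.5] top z 0.008 tilt [-0.12 -0.79]
 wing 49 [0.0138 0.0709 0.0542] ((12.974034309387207, 71.2972640991211), (12.064833641052246, 27.490684509277344), 84.45206451416016)
side 367 c [ 0.3 -1.3] top z 0.0043 tilt [0.15 0.61]
 wing 86 [0.0012 0.0666 0.0417] ((1.535409927368164, 66.9101791381836), (47.80796432495117, 11.95707893371582), 1.499027967453003)
```

View pics/c6.png

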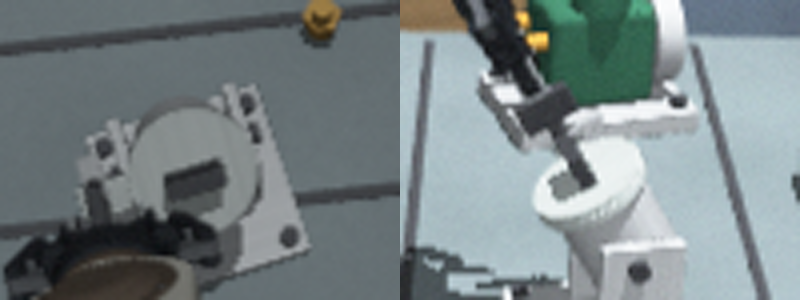

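Top half shows the wing at (95,195) between the fingers, and the lid seated at (195,165). Going down on the wing and gripping.

```bash
python3 -m crank '[[[0.001,0.0012,0.01],[0,0,0]],[[0,0,0.01],[0,0,0]],[[0,0,0.01],[0,0,0]],[[0,0,0.008],[0,0,0]],[[0,0,0],[0,0,0]]]'
python3 -m crank '[[[0,0,0],[0,0,0]],[[0,0,0],[0,0,0]],[[0,0,0],[0,0,0]],[[0,0,0],[0,0,0]]]' 0
python3 cam.py
```

```text
t: 18.1
eef_pos: [0.5667, 0.1191, 0.173]
eef_rot: [176.0, 29.6, -176.5]
contact_force: [-0.3, 0.0, -0.4]
opening: 0.0381
finger_force: 0.0
t: 18.6
eef_pos: [0.5666, 0.1221, 0.1751]
eef_rot: [175.7, 29.7, -176.3]
contact_force: [-1.8, 17.2, 0.5]
opening: 0.011
finger_force: 59.7
t 18.6 tool shift now axes [ 0.0001 -0.0026 -0.0307] after-turn axes [ 0.0001 -0.0028 -0.0307] turn x10deg [ 0.033 -0.005  0.002] F [-1.8 17.2  0.5] open 0.011021404815105353 ff 59.698525071144104 q [ 12. -22. -26.  56.   0.   7.]
```

```bash
python3 -m crank '[[[0,0.0026,0],[0,0,0]],[[0,0,0],[0,0,0]]]'
```

```text
t: 18.85
eef_pos: [0.5666, 0.1222, 0.1751]
eef_rot: [175.9, 29.7, -176.4]
contact_force: [-2.7, 4.1, 2.1]
opening: 0.0111
finger_force: 60.6
```

```bash
python3 -m crank '[[[0,0.0007,0],[0,0,0.7]],[[0,0,0],[0,0,0.7]],[[0,0,0],[0,0,0.7]],[[0,0,0],[0,0,0.7]],[[0,0,0],[0,0,0]]]'; python3 -c "
from h import *
s=sensors.get_state();C=Ro.from_euler('xyz',s['eef_rot'],degrees=True);print(C.inv().apply(s['contact_force']),C.inv().apply(s['torque']))"
```

```text
t: 19.48
eef_pos: [0.5665, 0.1216, 0.1749]
eef_rot: [161.8, 24.2, 152.6]
contact_force: [-4.5, -3.1, 4.8]
opening: 0.0107
finger_force: 61.0
[ 0.35849155 -2.88092412 -6.63876607] [1.02767539 0.59516377 0.0310322 ]
```

Low forces, so I keep turning.

```bash
python3 -m crank '[[[0,0,0],[0,0,0.7]],[[0,0,0],[0,0,0.7]],[[0,0,0],[0,0,0.7]],[[0,0,0],[0,0,0.7]],[[0,0,0],[0,0,0]]]'; python3 -c "
from h import *
s=sensors.get_state();C=Ro.from_euler('xyz',s['eef_rot'],degrees=True);print(C.inv().apply(s['contact_force']),C.inv().apply(s['torque']),'from pot yaw',np.degrees((Rpot.inv()*C).as_rotvec()))"
```

```text
t: 20.1
eef_pos: [0.5661, 0.1211, 0.1746]
eef_rot: [153.0, 13.2, 125.4]
contact_force: [-7.6, -6.4, 5.3]
opening: 0.0108
finger_force: 61.5
[-1.97720876 -6.53960138 -8.96984082] [ 1.84390846 -0.10623312  0.08577178] from pot yaw [  0.18385899  -0.14823549 -26.89433027]
```

```bash
python3 -m crank '[[[0,0,0],[0,0,0.7]],[[0,0,0],[0,0,0.7]],[[0,0,0],[0,0,0.5]],[[0,0,0],[0,0,0.4]],[[0,0,0],[0,0,0]]]'; python3 -c "
from h import *
s=sensors.get_state();C=Ro.from_euler('xyz',s['eef_rot'],degrees=True);print(C.inv().apply(s['contact_force']),C.inv().apply(s['torque']),'from pot yaw',np.degrees((Rpot.inv()*C).as_rotvec()))"
```

```text
t: 20.72
eef_pos: [0.5657, 0.1209, 0.1743]
eef_rot: [150.3, 2.1, 105.0]
contact_force: [-12.5, -8.7, 6.1]
opening: 0.0108
finger_force: 62.0
[ -5.42417934  -9.51054416 -12.21699365] [ 2.1916799  -0.84550936 -0.02123423] from pot yaw [ 0.2137567  -0.19144555 -3.93060603]
```

```bash
python3 -m crank '[[[-0.0007,-0.0015,-0.001],[0,0,0.25]],[[0,0,0],[0,0,0.25]],[[0,0,0],[0,0,0.2]],[[0,0,0],[0,0,0]]]'
cat > q.py <<'E'
from h import *
s=sensors.get_state();C=Ro.from_euler('xyz',s['eef_rot'],degrees=True);print(C.inv().apply(s['contact_force']),C.inv().apply(s['torque']),'from pot yaw',np.degrees((Rpot.inv()*C).as_rotvec()))
E
python3 q.py
```

```text
t: 21.22
eef_pos: [0.5654, 0.1208, 0.1744]
eef_rot: [150.1, -1.3, 99.1]
contact_force: [6.3, -0.5, -2.5]
opening: 0.0108
finger_force: 72.0
[-1.5282497   4.14284663  5.17472457] [-0.08741253 -0.37578655 -1.53376145] from pot yaw [ 0.06978381 -0.11475762  2.8832018 ]
```

Torque has jumped to −1.5 N m, so the cam is at its stop. Letting go and backing out.

```bash
python3 -m crank '[[[0,0,0],[0,0,0]],[[0,0,0],[0,0,0]],[[0,0,0],[0,0,0]],[[0,0,0],[0,0,0]],[[0,0,-0.02],[0,0,0]],[[0,0,-0.03],[0,0,0]],[[0,0,-0.04],[0,0,0]],[[0,0,-0.05],[0,0,0]],[[0,0,-0.05],[0,0,0]],[[0,0,0],[0,0,0]]]' 0.45
python3 lidchk.py pics/c7.png
```

```text
t: 22.48
eef_pos: [0.472, 0.1022, 0.3443]
eef_rot: [149.7, -1.5, 99.0]
contact_force: [-0.0, 0.3, -0.7]
opening: 0.0386
finger_force: 0.0
top 716 c [1.2 1. ] top z 0.0082 tilt [-0.53 -0.05]
 wing 108 [0.0033 0.0725 0.0509] ((1.6070456504821777, 72.37892150878906), (12.388567924499512, 48.2019157409668), 1.1941279172897339)
side 368 c [ 0.4 -1. ] top z 0.0044 tilt [0.24 0.84]
 wing 21 [-0.      0.0527  0.0429] ((0.7728581428527832, 65.98748016357422), (44.16462707519531, 11.796931266784668), 88.63274383544922)
```

View pics/c7.png

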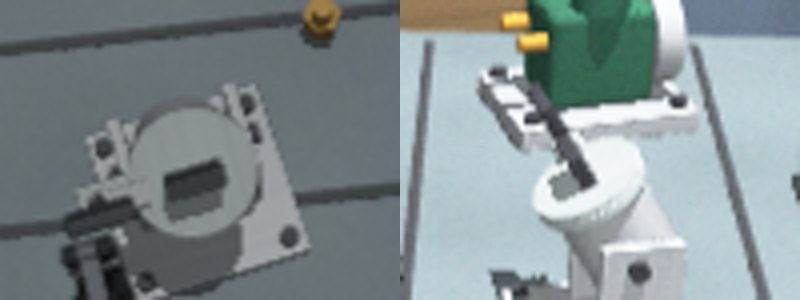

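The wing at (105,215) in the top half now lies along the pot's y. The blade reaches over the flange at (135,190), the lid is still level, and the gripper is clear. Handing in.

```bash
python3 -c "
from station import r
print(r.finish_job())"
```

```text
the job is handed in; nothing more can be done
None
```

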